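# Tip the rocks into the quarry wagon

## Task

Take the yellow tub by its red handle out from under the upper deck, carry it over and tip all four rocks out of it into the blue wagon, then stand the empty tub gently upright on the middle of the green pad and let go. Do not bump the white tiers, and leave the other toys where they are.

Things in the scene. Friction and masses are not known exactly. Their poses are not given: they have to be found in the camera images.
- tub: yellow round open tub, loose, 100 mm tall, outer diameter 82 mm at foot, 116 mm at rim, wall 4 mm, 160 g, holding four rocks. Origin: centre of underside; z: its axis, up. Flat red tab handle toward its -y: 12 mm thick (x), 46 to 94 mm from the axis, 36 to 88 mm above the foot. Starts on the tiers' low deck, body under the upper deck, handle sticking out past that deck's edge
- rock0: chunky toy rock, reddish brown, nearly round, about 30 mm across, about 20 g, in the tub at the start. Origin: its centre
- rock1: chunky toy rock, reddish brown, nearly round, about 30 mm across, about 20 g, in the tub at the start. Origin: its centre
- rock2: chunky toy rock, reddish brown, nearly round, about 30 mm across, about 20 g, in the tub at the start. Origin: its centre
- rock3: chunky toy rock, reddish brown, nearly round, about 30 mm across, about 20 g, in the tub at the start. Origin: its centre
- wagon: blue open quarry wagon, fixed, 160 mm along its x, 200 mm along its y, rim 75 mm above the table, floor 26 mm above the table, wall 6 mm. Origin: on the table under its centre
- pad: green round pad, fixed, 120 mm in diameter, 10 mm thick. Origin: centre of its underside, on the table
- tier: white acrylic stacking tiers, fixed. Origin: on the table under the centre. Low deck 300 x 300 mm, top at 30 mm. Upper deck 160 to 172 mm above the table, x -150 to 150, y -120 (free edge) to 150 mm, with a window in it at x -90 to 90, y -90 to -5 mm. Below it open toward -y, and toward +x and -x where y is under 70 mm; a panel closes y = 138 to 150 mm
- tram: silver tram, 150 x 42 x 50 mm, loose on the upper deck; leave alone. Origin: centre of its underside
- arch: wooden viaduct arch, 180 (x) x 50 x 92 mm, loose on the table; leave alone. Origin: centre of its underside
- fir: green and white ceramic fir tree, 68 mm across, 126 mm tall, loose; leave alone. Origin: centre of its underside
- portal: steel tunnel portal, 46 x 115 (y) x 110 mm, loose; leave alone. Origin: centre of its underside
- station: yellow toy station with red roof, 70 x 84 x 95 mm, loose; leave alone. Origin: centre of its underside
Mind the look-alikes: they are no part of the job. There is more than one size of the tub; the job needs the smaller.

How it is judged (in metres and radians):
On the way, in this order (a step that is already met when the one before it is completed fails the run):
1. the tub is tipped over the wagon (angle between tub's own z axis and vertical above 1 rad and horizontal distance between tub and wagon below 0.22 m and height (world z) of tub above 0.08 m), for 0.05 s.
2. all four rocks lie in the wagon (x of rock0 in the frame of wagon between -0.08 and 0.08 m and y of rock0 in the frame of wagon between -0.1 and 0.1 m and z of rock0 in the frame of wagon between 0.02 and 0.075 m and x of rock1 in the frame of wagon between -0.08 and 0.08 m and y of rock1 in the frame of wagon between -0.1 and 0.1 m and z of rock1 in the frame of wagon between 0.02 and 0.075 m and x of rock2 in the frame of wagon between -0.08 and 0.08 m and y of rock2 in the frame of wagon between -0.1 and 0.1 m and z of rock2 in the frame of wagon between 0.02 and 0.075 m and x of rock3 in the frame of wagon between -0.08 and 0.08 m and y of rock3 in the frame of wagon between -0.1 and 0.1 m and z of rock3 in the frame of wagon between 0.02 and 0.075 m), for 0.2 s.
At the end, for the whole second after the job is handed in: all four rocks lie inside the wagon, below its rim; the tub stands at rest on the pad, upright within 0.08 rad, its axis within 26 mm of the pad's centre and its foot on the pad's top (within 4 mm) (all of step 2 and horizontal distance between tub and pad below 0.026 m and z of tub in the frame of pad between 0.006 and 0.014 m and angle between tub's own z axis and vertical below 0.08 rad and linear speed of tub below 0.02 m/s); the robot touches nothing.
It fails at once if another toy was moved more than 20 mm (distance of any of tram, arch, fir, portal, station from where it was at the start of the episode above 0.02 m).
It fails at once if the robot bumped the tiers (over 8 N) (contact force between any of the arm, the fingers and tier above 8 N).
It fails at once if the tub was knocked hard against the tiers (over 25 N) (contact force between tub and tier above 25 N).
It fails at once if the tub was banged down on the pad (over 50 N) (contact force between tub and pad above 50 N).
It also fails if it takes over 54 s, if anything falls off the work surface, if the arm or the gripper's body presses on something with over 40 N, if the wrist force passes 120 N, or if a joint passes its speed limit or range.

## Robot

A 7-joint arm with a two-finger parallel gripper is mounted at the origin on the work surface. World frame = base frame: x ahead of the robot, y to its left, z up, the work surface at z = 0. Lengths are in m, angles in degrees, forces in N, time in s.
With the tool pointing down it reaches from about 0.425 to 0.875 m from the base axis. Payload 4.7 kg.
Tool frame: the origin (TCP) lies on the mounting face of the last link; the fingertips stand 182 mm ahead of it and the grasp point (between the pads) lies 164 mm ahead of it; z points along the fingers, x is the direction in which the jaws open and shut, and the axes are right-handed (so a half turn about z gives the same grasp; the last joint's range is limited). The gripper opens to 87 mm and grips with 3 to 60 N. Pads are 19 mm wide; open, the fingers measure 117 mm over their backs; the gripper's body (75 mm by 190 mm) begins 51 mm behind the grasp point.
Start: joints at [-71.328, 18.392, -4.016, 83.108, 1.295, 78.541, -3.26], TCP at [0.199, 0.619, 0.405] pointing down, gripper open.
Joint ranges: [-163.93, 163.93], [-17.29, 119.83], [-79.2, 71.16], [3.27, 140.29], [-89.18, 269.18], [5.43, 117.66], [-154.24, 154.24]. Speed limits (degrees/s): [147.25, 147.25, 180, 180, 180, 180, 180].

## Interface

Orientations are given as [roll, pitch, yaw] about the fixed x, y, z axes, in that order (R = Rz(yaw) Ry(pitch) Rx(roll)).
In Python, from cell import status, cams, env, outline_of, landmark_of gives the robot as it stands. The module is installed in compiled form; this text tells all that it offers.
- The arm moves only by the tool jog_arm, never from a script. Its argument "rows" is a list of rows, each a list of 7 numbers: the closure, from 0 (fully open) to 1 (shut), then the shift along the tool's x, y, z in m, then the turn, a rotation vector about the tool's x, y, z in degrees. A call has 1 to 12 rows; each row shifts and turns the commanded pose from where the row before left it, along the tool's axes as they then stand; what a row does not reach is not made up. A row lasts 1/12 s, in which the tool goes at most 41.7 mm and 7.16 degrees, less where a joint would pass 70% of its speed; a pose out of reach is approached as far as the arm can. A call with a gripper value outside its range is refused whole. The fingers move at their own pace and stop on an object; "grip_force" is the grip in N (left out, the last holds). Time passes only in rows, so rows that do not move let the fingers close. It gives the time, the measured TCP pose, the force and the opening at its end, in the units of the state.
- status.get_obs(): the state, without advancing time (a new reading comes with each control period).
- cams.read_camera(name): name is "scene" or "side" or "wrist"; returns (picture, depth): 384x512x3 uint8, red, green, blue; 384x512 float32, m along the optical axis (not along the pixel's ray), 0 where there is no reading.
- cams.camera_params(name): a dict with "vfov" (degrees; the focal length in pixels is half the picture's height over the tangent of half this angle, whatever the lens; pixels are square), "cx", "cy" (the principal point, pixels), "eye" and "attitude" of the camera in the world. Camera axes: x right, y up, looking along -z (the intrinsics and any distortion apply to the point x, -y, -z); pixel columns grow to the right and rows downward; lengths in m; the calibration is good to about 2 mm. A picture is of the moment at which its call begins: read the wrist's pose just before it. camera_params takes no time and is no camera call; for the wrist camera it gives the pose at the moment of the call.
- env.sign_off(): hands the job in, once; it reports no verdict.
Trained networks look in the newest picture that a camera, given by its name, has taken for a name from the list of things; names that differ only in an ending like _2 or _b are one class to them, and where a whole thing is asked for, a point or a joint stands for the part that bears it (a point fixed in the world has none). Each returns a list of dicts, best first, with "conf" (0 to 1); they miss things now and then, are a little off and sometimes report something else, mostly with a low value. They report only what shows in the picture. A call takes as long as a camera call. They do not tell look-alikes from the thing itself.
- outline_of(camera, name): "pixels" (384x512 bool, what is visible of it) and "box" ([left, top, right, bottom] in pixels, round what is visible of it).
- landmark_of(camera, name): "position" ([row, column] in pixels: a listed point, or the origin of a listed thing).
The state is a dict: "time_s": time; "qpos": joint angles; "joint_velocities": joint speeds; "effort": joint torques, N m; "tool_pos": TCP position; "tool_rot": TCP orientation; "force": force on the tool from outside, world axes, zero at the start; "wrist_torque": the same for the moment, N m; "grip_width": finger opening in m.
Only numpy, scipy, OpenCV 4.12 (cv2) and the standard library are available. Lean on these libraries where they do the work, as an engineer would, in place of code of your own. Each camera call takes 0.05 s, during which the arm holds its last target. There are 200 camera calls.

## Working session

There is one attempt and no reset: what is moved stays moved. The work goes in short steps, Python scripts to look and compute and a tool call to move; the robot and the scene stay as the last step left them, time stands still between calls to the robot, and variables do not carry over. Pictures are saved under pics/ and viewed, about 8 in all and at most 12, crops included, and the job is handed in when it is done.

Besides the shell and the picture viewer there is one more tool, called in YAML: its name, and indented under it one key for each argument. jog_arm: Moves the arm, as the interface text tells. Its arguments: {"type":"object","properties":{"rows":{"type":"array"},"grip_force":{"type":"number"}},"required":["rows"]}

```bash
mkdir -p pics
cat > h.py <<'E'
import numpy as np, cv2
from scipy.spatial.transform import Rotation as R
from cell import status, cams, env, outline_of, landmark_of
def cp(n):
    return cams.camera_params(n)
def pts(n,depth,p):
    f=192/np.tan(np.radians(p['vfov'])/2)
    v,u=np.mgrid[0:384,0:512]
    X=np.stack([(u-p['cx'])/f*depth,-(v-p['cy'])/f*depth,-depth],-1)
    A=np.array(p['attitude'],float)
    M=A if A.shape==(3,3) else R.from_euler('xyz',A,degrees=True).as_matrix()
    return X@M.T+np.array(p['eye'])
E
python3 - <<'E'
from h import *
print(status.get_obs())
ims=[]
for n in ['scene','side']:
    p=cp(n);print(n,p)
    im,d=cams.read_camera(n); np.savez(f'{n}.npz',im=im,d=d)
    W=pts(n,d,p)
    cv2.imwrite(f'pics/{n}0.png',cv2.resize(im[:,:,::-1],(800,600)))
    for t in ['tub','wagon','pad','tier','arch','fir','portal','station','tram','rock0']:
        for o in outline_of(n,t)[:3]:
            m=o['pixels']&(d>0); 
            if m.sum()==0: continue
            q=W[m]; print(t,round(o['conf'],2),np.round(o['box']),'min',np.round(np.percentile(q,3,0),3),'max',np.round(np.percentile(q,97,0),3))
E
```

```text
{'time_s': 0.0, 'qpos': array([-71.32753405,  18.4391633 ,  -4.01672339,  83.17409949,
         1.29563566,  78.53979609,  -3.25780188]), 'joint_velocities': array([-0.02134207,  0.09181306,  0.03985095, -0.02273114,  0.03464671,
       -0.06102725, -0.05178272]), 'effort': array([-2.90119442e-04, -4.91284347e+01, -4.04043691e-01, -3.12538755e+01,
       -6.39964803e-02,  4.37302503e-02,  1.81562882e-04]), 'tool_pos': array([0.19936019, 0.61846327, 0.4036672 ]), 'tool_rot': array([1.79994096e+02, 1.07777687e-01, 7.21407164e+01]), 'force': array([0.33874297, 0.21512497, 0.05388323]), 'wrist_torque': array([-0.0167457 , -0.08466956, -0.02764714]), 'grip_width': 0.08692305303314114}
scene {'vfov': 46.360493942361266, 'cx': 260.5348561876619, 'cy': 190.3277652182468, 'eye': array([1.25327434, 0.20902136, 1.03950029]), 'attitude': array([ 38.69367695,  -0.71324442, 105.55958103])}
tub 0.9 [302. 198. 361. 230.] min [0.513 0.143 0.049] max [0.586 0.281 0.129]
tub 0.9 [180.  94. 245. 151.] min [ 0.222 -0.294  0.014] max [ 0.37  -0.118  0.14 ]
wagon 0.89 [179. 167. 274. 245.] min [ 0.459 -0.1
[... 1524 characters left out ...]
0.159 0.02 ] max [0.672 0.452 0.176]
tier 0.3 [140. 176. 210. 222.] min [0.679 0.107 0.008] max [0.85  0.171 0.096]
arch 0.96 [139. 176. 208. 236.] min [0.679 0.105 0.004] max [0.851 0.171 0.097]
fir 0.98 [279.  96. 299. 138.] min [ 0.702 -0.334  0.004] max [ 0.75  -0.292  0.118]
portal 0.61 [215. 140. 254. 192.] min [ 0.704 -0.121  0.007] max [ 0.749 -0.01   0.112]
station 0.7 [249. 123. 278. 167.] min [ 0.698 -0.226  0.008] max [ 0.759 -0.144  0.095]
station 0.42 [177. 227. 226. 286.] min [0.513 0.183 0.037] max [0.62  0.263 0.132]
tram 0.65 [132. 268. 204. 315.] min [0.451 0.339 0.191] max [0.587 0.395 0.225]
rock0 0.45 [205. 258. 214. 269.] min [0.557 0.202 0.053] max [0.577 0.224 0.068]
```

View pics/scene0.png

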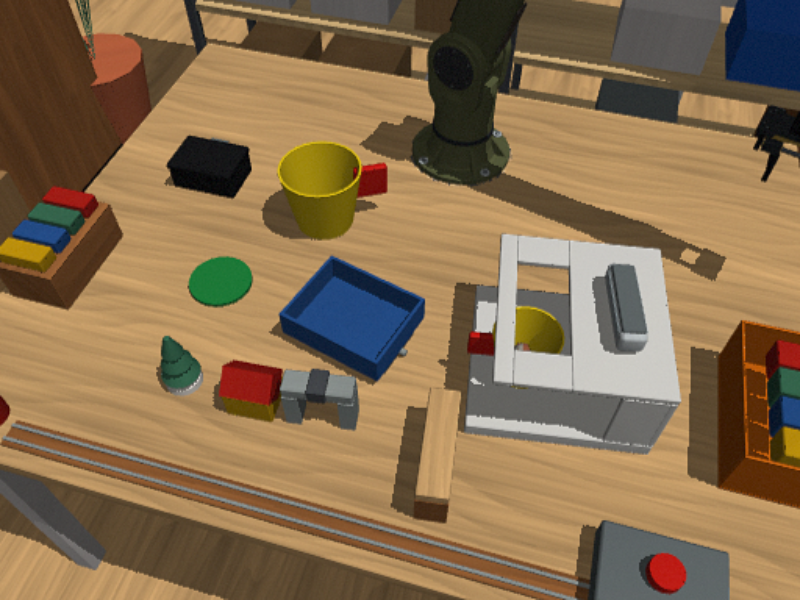

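Run:
```python
from h import *
a=np.load('side.npz');im=a['im']
b=np.load('scene.npz')['im']
cv2.imwrite('pics/crop0.png',np.hstack([cv2.resize(im[170:345,80:290,::-1],(400,600)),cv2.resize(b[140:300,285:445,::-1],(400,600))]))
for n in ['scene','side']:
    z=np.load(n+'.npz');W=pts(n,z['d'],cp(n));h=cv2.cvtColor(z['im'],cv2.COLOR_RGB2HSV)
    cams.read_camera(n)
    for o in outline_of(n,'tub'):
        m=o['pixels']&(z['d']>0)
        for nm,c in [('red',((h[...,0]<6)|(h[...,0]>172))&(h[...,1]>150)),('yel',(h[...,0]>18)&(h[...,0]<35)&(h[...,1]>120))]:
            q=W[m&c]
            if len(q)>5: print(n,nm,len(q),np.round(np.percentile(q,[3,97],0),3).tolist(),np.round(q.mean(0),3))
            if nm=='red' and len(q)>20:
                t=q[q[:,2]>q[:,2].max()-.012]; print(' top',np.round(np.percentile(t,[3,97],0),3).tolist(),cv2.fitLine(t[:,:2].astype(np.float32),1,0,.01,.01).ravel())
            if nm=='yel' and len(q)>20:
                t=q[q[:,2]>.122]; 
                if len(t)>8:
                    A=np.c_[2*t[:,:2],np.ones(len(t))]; s=np.linalg.lstsq(A,(t[:,:2]**2).sum(1),rcond=None)[0]; print(' rimfit',s[:2],np.sqrt(s[2]+s[0]**2+s[1]**2),len(t))
```

```text
scene red 216 [[0.574, 0.14, 0.073], [0.587, 0.178, 0.118]] [0.583 0.159 0.098]
 top [[0.572, 0.141, 0.109], [0.586, 0.174, 0.119]] [ 0.1772337  -0.98416877  0.5822028   0.15400377]
scene yel 762 [[0.512, 0.205, 0.048], [0.572, 0.282, 0.13]] [0.528 0.244 0.096]
 rimfit [0.56723943 0.23029584] 0.05500727214119232 148
scene red 328 [[0.233, -0.161, 0.059], [0.264, -0.108, 0.124]] [ 0.249 -0.131  0.095]
 top [[0.232, -0.164, 0.116], [0.265, -0.111, 0.126]] [ 0.51054114 -0.8598533   0.25079453 -0.13854448]
scene yel 2534 [[0.222, -0.294, 0.012], [0.371, -0.151, 0.14]] [ 0.293 -0.224  0.088]
 rimfit [ 0.29667714 -0.22195075] 0.07708653139537713 595
side red 21 [[0.57, 0.144, 0.093], [0.58, 0.188, 0.12]] [0.574 0.18  0.107]
 top [[0.57, 0.144, 0.11], [0.58, 0.186, 0.121]] [ 0.15687542 -0.9876184   0.5747867   0.17259729]
side yel 1335 [[0.513, 0.185, 0.04], [0.619, 0.262, 0.131]] [0.583 0.216 0.092]
 rimfit [0.56599848 0.23280855] 0.05490625440828309 216
side red 95 [[0.243, -0.153, 0.076], [0.261, -0.125, 0.127]] [ 0.253 -0.14   0.115]
 top [[0.243, -0.153, 0.117], [0.259, -0.125, 0.127]] [ 0.307367   -0.9515911   0.25114498 -0.14017412]
side yel 3264 [[0.247, -0.294, 0.01], [0.366, -0.144, 0.142]] [ 0.308 -0.236  0.088]
 rimfit [ 0.25344444 -0.14553992] 0.12901291735811277 862
```

View pics/crop0.png

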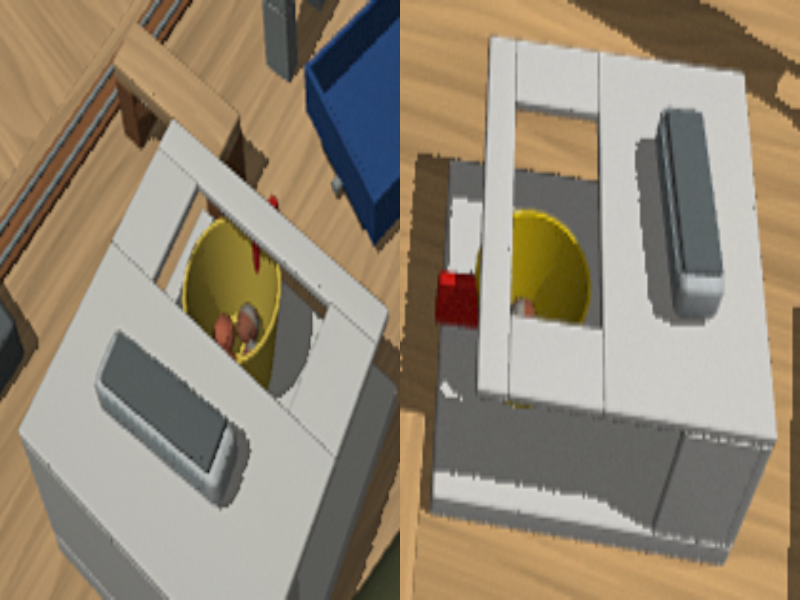

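Yellow candidates (scene0.png, 800x600 pixels):
- Tub in the tiers, rim at about (530,330), handle at (481,343). Its rim radius is about 55 mm.
- Tub on the open table at about (320,190). Its rim radius is 77 mm, so it is the larger look-alike.
- Yellow station base at (250,400).

The job's tub is the one in the tiers. The crop confirms it, with rocks visible inside and the red tab past the deck edge.

Run:
```python
from h import *
S={}
for n in ['scene','side']:
    z=np.load(n+'.npz');S[n]=(pts(n,z['d'],cp(n)),cv2.cvtColor(z['im'],cv2.COLOR_RGB2HSV),z['d'])
for n,(W,h,d) in S.items():
    ok=d>0
    m=ok&(W[...,2]>.162)&(W[...,2]<.182)&(h[...,1]<60)&(W[...,1]>.15)&(W[...,1]<.5)&(W[...,0]>.33)&(W[...,0]<.75)
    q=W[m][:,:2]; r=cv2.minAreaRect((q*1000).astype(np.float32)); print(n,'deck',r, 'z',np.median(W[m][:,2]))
    # free edge: min y per x bin
    xs=np.arange(.40,.67,.03); e=[(x,np.percentile(q[abs(q[:,0]-x)<.01][:,1],1)) for x in xs if (abs(q[:,0]-x)<.01).sum()>20]
    print(' edge',np.round(e,3).tolist(), np.degrees(np.arctan(np.polyfit(*np.array(e).T,1)[0])))
    m=ok&(h[...,0]>100)&(h[...,0]<125)&(h[...,1]>120)&(W[...,2]>.065)&(W[...,2]<.09)&(abs(W[...,0]-.55)<.15)&(abs(W[...,1]+.07)<.16)
    print(n,'wagon',cv2.minAreaRect((W[m][:,:2]*1000).astype(np.float32)))
    m=ok&(h[...,0]>50)&(h[...,0]<80)&(h[...,1]>120)&(W[...,2]>.005)&(W[...,2]<.02)&(abs(W[...,0]-.51)<.08)&(abs(W[...,1]+.355)<.08)
    print(n,'pad',cv2.minEnclosingCircle((W[m][:,:2]*1000).astype(np.float32)),W[m].mean(0))
    m=ok&((h[...,0]<6)|(h[...,0]>172))&(h[...,1]>150)&(W[...,1]>.125)&(W[...,1]<.185)&(abs(W[...,0]-.58)<.04)&(W[...,2]>.06)
    q=W[m]
    for y in np.arange(.135,.185,.008):
        s=q[abs(q[:,1]-y)<.004]
        if len(s)>3: print('  handle y%.3f'%y,len(s),np.round(np.r_[np.percentile(s[:,0],[5,50,95]),s[:,2].max()],4))
```

```text
scene deck ((526.332275390625, 304.1114501953125), (305.1720275878906, 269.8572082519531), 8.514412879943848) z 0.17086117393437
 edge [[0.4, 0.156], [0.43, 0.155], [0.46, 0.16], [0.49, 0.164], [0.52, 0.168], [0.55, 0.173], [0.58, 0.177], [0.61, 0.182], [0.64, 0.188], [0.67, 0.191]] 8.05559818822569
scene wagon ((549.6907958984375, -74.38237762451172), (204.0823974609375, 164.8642120361328), 74.8724365234375)
scene pad ((512.1909790039062, -357.6987609863281), 62.459896087646484) [ 0.5141763  -0.35602282  0.00916973]
  handle y0.143 43 [0.5786 0.5855 0.5879 0.1189]
  handle y0.151 42 [0.5799 0.5848 0.5864 0.1206]
  handle y0.159 43 [0.5751 0.5832 0.5855 0.1186]
  handle y0.167 45 [0.5736 0.5819 0.5848 0.1182]
  handle y0.175 35 [0.5786 0.5815 0.5834 0.1188]
  handle y0.183 5 [0.5777 0.5807 0.5814 0.0922]
side deck ((527.0872802734375, 306.4833984375), (301.8016052246094, 271.5439758300781), 8.553775787353516) z 0.17300063735454346
 edge [[0.4, 0.157], [0.43, 0.16], [0.46, 0.164], [0.49, 0.168], [0.52, 0.172], [0.55, 0.176], [0.58, 0.18], [0.61, 0.185], [0.64, 0.191], [0.67, 0.193]] 7.988280199134608
side wagon ((550.045166015625, -71.4531478881836), (201.08055114746094, 161.95974731445312), 75.01061248779297)
side pad ((509.76947021484375, -353.6341247558594), 60.42951202392578) [ 0.50851433 -0.35141914  0.01116672]
  handle y0.143 9 [0.5757 0.5793 0.5834 0.1217]
  handle y0.183 6 [0.5713 0.5722 0.5736 0.1136]
```

```bash
cat >> h.py <<'E'
A0=np.array([.5665,.2315]); YAW=8.5
def tool_R(T,yaw,roll_y=0):
    "tool pointing down tilted by T towards local +y, jaws along local x, local frame yawed"
    return (R.from_euler('z',yaw,degrees=True)*R.from_euler('x',180+T,degrees=True))
def cur():
    s=status.get_obs(); return np.array(s['tool_pos']),R.from_euler('xyz',s['tool_rot'],degrees=True),s
def plan(p1,R1,N,start=None,show=True):
    p0,R0=start if start else cur()[:2]
    w=(R0.inv()*R1).as_rotvec()/N
    M=sum(R.from_rotvec(w*k).as_matrix() for k in range(N))
    v=np.linalg.solve(M,R0.inv().apply(np.array(p1)-p0))
    row=np.r_[np.round(v,4),np.round(np.degrees(w),2)]
    P,Q=p0.copy(),R0; tr=[]
    for k in range(N):
        P=P+Q.apply(row[:3]); Q=Q*R.from_rotvec(row[3:],degrees=True); tr.append(P)
    if show:
        print(N,'x',row.tolist(),'|v|',np.linalg.norm(v).round(4),'|w|',np.degrees(np.linalg.norm(w)).round(2))
        print('  path',[x.round(3).tolist() for x in tr[::4]],'end',P.round(4),Q.as_euler('xyz',degrees=True).round(1))
    return P,Q
E
python3 - <<'E'
from h import *
RA=tool_R(0,35); s=plan([.48,.17,.47],RA,16)
T=55;Rg=tool_R(T,YAW);a=Rg.apply([0,0,1]);x=Rg.apply([1,0,0]);print(a,x)
s=plan([.61,-.061,.262],Rg,14,s)
E
```

```text
16 x [-0.013, 0.031, -0.0041, 0.0, -0.0, 2.32] |v| 0.0339 |w| 2.32
  path [[0.225, 0.597, 0.409], [0.318, 0.499, 0.425], [0.393, 0.389, 0.442], [0.45, 0.267, 0.458]] end [0.4794 0.1704 0.4704] [-180.   -0.   35.]
[-0.12107838  0.81015437 -0.57357644] [9.89015863e-01 1.47809411e-01 6.93889390e-18]
14 x [0.0011, 0.0245, 0.0055, 3.86, 0.91, 1.75] |v| 0.0251 |w| 4.33
  path [[0.494, 0.151, 0.465], [0.546, 0.074, 0.427], [0.584, 0.005, 0.365], [0.607, -0.05, 0.284]] end [ 0.6101 -0.0608  0.262 ] [-124.9    0.     8.4]
```

jog_arm:
  rows:
    - [0, -0.013, 0.031, -0.0041, 0, 0, 2.32]
    - [0, -0.013, 0.031, -0.0041, 0, 0, 2.32]
    - [0, -0.013, 0.031, -0.0041, 0, 0, 2.32]
    - [0, -0.013, 0.031, -0.0041, 0, 0, 2.32]
    - [0, -0.013, 0.031, -0.0041, 0, 0, 2.32]
    - [0, -0.013, 0.031, -0.0041, 0, 0, 2.32]
    - [0, -0.013, 0.031, -0.0041, 0, 0, 2.32]
    - [0, -0.013, 0.031, -0.0041, 0, 0, 2.32]
  grip_force: 60

```text
time_s: 1.97
tool_pos: [0.377, 0.4159, 0.4379]
tool_rot: [180.0, -0.0, 53.4]
force: [0.8, 0.8, 0.3]
grip_width: 0.0871
```

jog_arm:
  rows:
    - [0, -0.013, 0.031, -0.0041, 0, 0, 2.32]
    - [0, -0.013, 0.031, -0.0041, 0, 0, 2.32]
    - [0, -0.013, 0.031, -0.0041, 0, 0, 2.32]
    - [0, -0.013, 0.031, -0.0041, 0, 0, 2.32]
    - [0, -0.013, 0.031, -0.0041, 0, 0, 2.32]
    - [0, -0.013, 0.031, -0.0041, 0, 0, 2.32]
    - [0, -0.013, 0.031, -0.0041, 0, 0, 2.32]
    - [0, -0.013, 0.031, -0.0041, 0, 0, 2.32]

```text
time_s: 2.63
tool_pos: [0.4797, 0.1686, 0.4708]
tool_rot: [-180.0, -0.0, 34.9]
force: [0.2, 0.3, 0.5]
grip_width: 0.0872
```

Run:
```python
from h import *
p,r,s=cur();print(s)
Rg=tool_R(55,YAW);plan([.61,-.061,.262],Rg,14,(np.array([0.4794,0.1704,0.4704]),tool_R(0,35)))
plan([.61,-.061,.262],Rg,14)
```

```text
{'time_s': 2.6333, 'qpos': array([-41.95863058,  -0.93525696,  19.45351649,  97.58837077,
         0.30338481,  83.25039735,  12.35290655]), 'joint_velocities': array([21.35894887, -7.79318359, 21.37395133,  1.5791037 ,  2.73809129,
        5.55269957, 14.35969516]), 'effort': array([ -2.06460647, -28.5459727 ,  -1.31878216, -31.37547612,
        -0.14226079,   0.11560594,  -0.27002259]), 'tool_pos': array([0.47970724, 0.16863602, 0.47076935]), 'tool_rot': array([-1.79999320e+02, -4.43780188e-02,  3.48958437e+01]), 'force': array([0.19916806, 0.33193951, 0.45421736]), 'wrist_torque': array([-0.0449078 , -0.09289222, -0.00949377]), 'grip_width': 0.08717455784958836}
14 x [0.0011, 0.0245, 0.0055, 3.86, 0.91, 1.74] |v| 0.0251 |w| 4.33
  path [[0.494, 0.151, 0.465], [0.546, 0.074, 0.427], [0.584, 0.005, 0.365], [0.607, -0.05, 0.285]] end [ 0.6103 -0.0607  0.262 ] [-124.9   -0.     8.5]
14 x [0.0011, 0.0244, 0.0056, 3.86, 0.9, 1.74] |v| 0.0251 |w| 4.32
  path [[0.495, 0.149, 0.465], [0.546, 0.073, 0.427], [0.584, 0.004, 0.365], [0.606, -0.05, 0.284]] end [ 0.6095 -0.061   0.2617] [-124.9    0.     8.5]
```

jog_arm:
  rows:
    - [0, 0.0011, 0.0245, 0.0055, 3.86, 0.91, 1.74]
    - [0, 0.0011, 0.0245, 0.0055, 3.86, 0.91, 1.74]
    - [0, 0.0011, 0.0245, 0.0055, 3.86, 0.91, 1.74]
    - [0, 0.0011, 0.0245, 0.0055, 3.86, 0.91, 1.74]
    - [0, 0.0011, 0.0245, 0.0055, 3.86, 0.91, 1.74]
    - [0, 0.0011, 0.0245, 0.0055, 3.86, 0.91, 1.74]
    - [0, 0.0011, 0.0245, 0.0055, 3.86, 0.91, 1.74]

```text
time_s: 3.22
tool_pos: [0.5677, 0.0368, 0.399]
tool_rot: [-152.3, -3.4, 21.7]
force: [0.5, 0.7, -0.2]
grip_width: 0.0871
```

Run:
```python
from h import *
p,r,s=cur();print(s['qpos'],p,s['tool_rot'])
```

```text
[-24.96258813  13.19038096  31.51267603  94.90845682 -32.67235815
  86.04562816  34.92204195] [0.56768915 0.03684857 0.39902642] [-152.31908166   -3.41076032   21.68131882]
```

jog_arm:
  rows:
    - [0, 0.0011, 0.0245, 0.0055, 3.86, 0.91, 1.74]
    - [0, 0.0011, 0.0245, 0.0055, 3.86, 0.91, 1.74]
    - [0, 0.0011, 0.0245, 0.0055, 3.86, 0.91, 1.74]
    - [0, 0.0011, 0.0245, 0.0055, 3.86, 0.91, 1.74]
    - [0, 0.0011, 0.0245, 0.0055, 3.86, 0.91, 1.74]
    - [0, 0.0011, 0.0245, 0.0055, 3.86, 0.91, 1.74]
    - [0, 0.0011, 0.0245, 0.0055, 3.86, 0.91, 1.74]
    - [0, 0, 0, 0, 0, 0, 0]

```text
time_s: 3.88
tool_pos: [0.609, -0.0637, 0.2556]
tool_rot: [-124.9, 0.6, 8.2]
force: [-1.5, -0.6, -0.7]
grip_width: 0.0874
```

Run:
```python
from h import *
p,r,s=cur();print(s['qpos'],p,s['tool_rot'])
pw=cp('wrist');im,d=cams.read_camera('wrist');np.savez('w1.npz',im=im,d=d)
print(pw,r.inv().apply(pw['eye']-p))
cv2.imwrite('pics/w1.png',im[:,:,::-1])
W=pts('wrist',d,pw);h=cv2.cvtColor(im,cv2.COLOR_RGB2HSV)
m=(d>0)&((h[...,0]<6)|(h[...,0]>172))&(h[...,1]>150)&(abs(W[...,1]-.16)<.03)&(abs(W[...,0]-.58)<.04)&(W[...,2]>.06)
q=W[m]; print(len(q),np.percentile(q,[2,50,98],0).round(4))
t=q[q[:,2]>.112]; print(np.percentile(t,[2,98],0).round(4))
for y in np.arange(.135,.185,.008):
    k=t[abs(t[:,1]-y)<.004]
    if len(k)>3: print('y%.3f'%y,len(k),np.percentile(k[:,0],[3,97]).round(4))
```

```text
[ -5.94071326  34.06414553  29.77409602  93.85009598 -59.43288863
  97.02448255  47.92999546] [ 0.60897638 -0.06374012  0.25562102] [-124.91086883    0.56438298    8.20489276]
{'vfov': 62.761907646531476, 'cx': 253.75361983144086, 'cy': 193.47220690632662, 'eye': array([ 0.60086749, -0.00175403,  0.31098799]), 'attitude': array([38.01968499,  0.58226272,  8.21251811])} [ 0.00027495 -0.08118165  0.01957029]
925 [[0.5712 0.1376 0.0729]
 [0.5788 0.1421 0.1165]
 [0.585  0.1738 0.1192]]
[[0.5707 0.1382 0.1129]
 [0.5846 0.1745 0.1194]]
y0.135 44 [0.5757 0.5834]
y0.143 149 [0.5744 0.585 ]
y0.151 109 [0.573  0.5838]
y0.159 111 [0.5719 0.5824]
y0.167 100 [0.5704 0.5808]
y0.175 51 [0.57   0.5797]
```

View pics/w1.png

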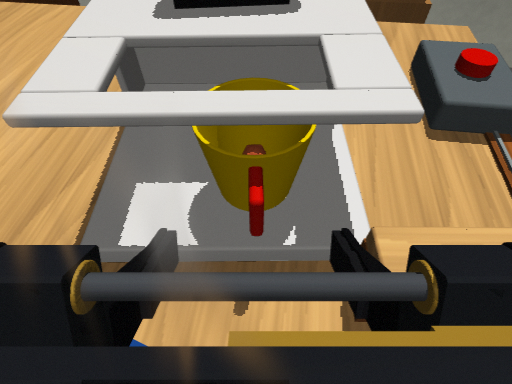

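```bash
cat > kin.py <<'E'
import numpy as np, itertools
from scipy.spatial.transform import Rotation as R
from scipy.optimize import least_squares
D=[([-71.32753405,18.4391633,-4.01672339,83.17409949,1.29563566,78.53979609,-3.25780188],[.19936,.61846,.40367],[179.994,.108,72.141]),
([-41.95863,-.935257,19.453516,97.58837,.303385,83.250397,12.352907],[.479707,.168636,.470769],[-179.9993,-.0444,34.8958]),
([-24.96258813,13.19038096,31.51267603,94.90845682,-32.67235815,86.04562816,34.92204195],[.56768915,.03684857,.39902642],[-152.31908,-3.41076,21.68132]),
([-5.94071326,34.06414553,29.77409602,93.85009598,-59.43288863,97.02448255,47.92999546],[.60897638,-.06374012,.25562102],[-124.91087,.56438,8.20489])]
def fk(q,P,s):
    # P: h,L1,L2,L3, elbow x-offset, wrist x-offset, tool twist, base twist
    e=lambda a,x:R.from_euler(a,x,degrees=True)
    r=e('z',P[7]+s[0]*q[0]);p=np.array([0,0,P[0]])
    r=r*e('y',q[1])*e('z',s[1]*q[2]);p=p+r.apply([P[4],0,P[1]])
    r=r*e('y',q[3])*e('z',s[2]*q[4]);p=p+r.apply([-P[5],0,P[2]])
    r=r*e('y',q[5]); p=p+r.apply([P[6],0,0])
    r=r*e('z',s[3]*q[6]+P[8]);p=p+r.apply([0,0,P[3]])
    return p,r
def fit():
    best=None
    for s in itertools.product([1,-1],repeat=4):
        def f(P):
            o=[]
            for q,p,t in D:
                a,b=fk(q,P,s);o+=list((a-p)*5)+list((b.inv()*R.from_euler('xyz',t,degrees=True)).as_rotvec())
            return o
        for tw in (0,180):
            g=least_squares(f,[.35,.4,.4,.15,0,0,0,0,tw])
            if best is None or g.cost<best[0]: best=(g.cost,s,g.x,np.abs(g.fun).max())
    return best
if __name__=='__main__':
    b=fit();print(b);np.savez('kin.npz',P=b[2],s=b[1])
E
python3 kin.py
python3 - <<'E'
from h import *
Rg=tool_R(55,9.5);a=Rg.apply([0,0,1]);G=np.array([.578,.1525,.100])
plan(G-.164*a,Rg,7)
E
```

```text
(np.float64(0.0012091475854456725), (-1, -1, -1, -1), array([ 2.70333482e-01,  4.55680998e-01,  5.25653986e-01,  1.76710299e-01,
        1.80074778e-03, -1.65408583e-02,  6.63207470e-03, -2.46572225e+00,
        1.77869327e+02]), np.float64(0.03528988138545806))
7 x [0.0005, 0.0008, 0.015, -0.01, -0.1, -0.13] |v| 0.015 |w| 0.17
  path [[0.608, -0.051, 0.249], [0.603, -0.003, 0.212]] end [0.6    0.02   0.1937] [-125.    -0.     9.5]
```

Run:
```python
from kin import *
P=[.3,.4,.4,.15,0,0,0,0,180];s=(-1,)*4
for q,p,t in D:
    a,b=fk(q,P,s);print(np.degrees((b.inv()*R.from_euler('xyz',t,degrees=True)).as_rotvec()).round(2))
# positions with y offsets: linear least squares
e=lambda a,x:R.from_euler(a,x,degrees=True)
A=[];B=[]
for q,p,t in D:
    r0=e('z',-q[0]);r1=r0*e('y',q[1])*e('z',-q[2]);r2=r1*e('y',q[3])*e('z',-q[4]);r3=r2*e('y',q[5]);rr=R.from_euler('xyz',t,degrees=True)
    A.append(np.c_[[0,0,1],r1.as_matrix()[:,[0,2]],r2.as_matrix()[:,[0,2]],r3.as_matrix()[:,0],rr.as_matrix()[:,2]]);B.append(p)
A=np.vstack(A);B=np.hstack(B);x,res,rk,sv=np.linalg.lstsq(A,B,rcond=None);print(x.round(4),rk,sv.round(3),(A@x-B).round(4))
```

```text
[-0. -0. -0.]
[0. 0. 0.]
[ 0. -0. -0.]
[-0.  0. -0.]
[ 0.2325 -0.0008  0.4582 -0.033   0.5485  0.035   0.1857] 7 [3.862 3.442 1.029 0.318 0.251 0.113 0.077] [-0.025   0.0102  0.0005 -0.0116  0.023   0.0029 -0.002   0.0096 -0.0002
 -0.0022 -0.0043 -0.0032]
```

Run:
```python
from kin import *
e=lambda a,x:R.from_euler(a,x,degrees=True)
nm=['h','r0y','L1x','L1y','L1z','L2x','L2y','L2z','wx','wy','L3']
A=[];B=[]
for q,p,t in D:
    r0=e('z',-q[0]);r1=r0*e('y',q[1])*e('z',-q[2]);r2=r1*e('y',q[3])*e('z',-q[4]);r3=r2*e('y',q[5]);rr=R.from_euler('xyz',t,degrees=True)
    A.append(np.c_[[0,0,1],r0.as_matrix()[:,1],r1.as_matrix(),r2.as_matrix(),r3.as_matrix()[:,:2],rr.as_matrix()[:,2]]);B.append(p)
A=np.vstack(A);B=np.hstack(B)
for k in [list(range(11)),[0,2,3,4,5,6,7,8,10],[0,2,3,4,5,6,7,10],[0,1,4,3,6,7,10],[0,1,2,4,6,5,7,8,10],[0,3,4,7,6,8,9,10],[0,1,4,7,10,8,9]]:
    x=np.linalg.lstsq(A[:,k],B,rcond=None)[0];print(dict(zip([nm[i] for i in k],x.round(4))),np.abs(A[:,k]@x-B).max().round(5))
```

```text
{'h': np.float64(0.2495), 'r0y': np.float64(-0.0156), 'L1x': np.float64(-0.0), 'L1y': np.float64(-0.0106), 'L1z': np.float64(0.4678), 'L2x': np.float64(0.0), 'L2y': np.float64(-0.0002), 'L2z': np.float64(0.5131), 'wx': np.float64(-0.0), 'wy': np.float64(-0.0002), 'L3': np.float64(0.1864)} 0.0
{'h': np.float64(0.2657), 'L1x': np.float64(-0.0001), 'L1y': np.float64(-0.026), 'L1z': np.float64(0.4588), 'L2x': np.float64(0.0464), 'L2y': np.float64(-0.0002), 'L2z': np.float64(0.5221), 'wx': np.float64(-0.0029), 'L3': np.float64(0.1468)} 0.00255
{'h': np.float64(0.266), 'L1x': np.float64(-0.0008), 'L1y': np.float64(-0.0254), 'L1z': np.float64(0.459), 'L2x': np.float64(0.047), 'L2y': np.float64(-0.0008), 'L2z': np.float64(0.5259), 'L3': np.float64(0.1462)} 0.00259
{'h': np.float64(0.2495), 'r0y': np.float64(-0.0156), 'L1z': np.float64(0.4678), 'L1y': np.float64(-0.0106), 'L2y': np.float64(-0.0004), 'L2z': np.float64(0.5131), 'L3': np.float64(0.1865)} 0.0
{'h': np.float64(0.2428), 'r0y': np.float64(-0.0231), 'L1x': np.float64(-0.0027), 'L1z': np.float64(0.4731), 'L2y': np.float64(-0.0037), 'L2x': np.float64(-0.0203), 'L2z': np.float64(0.5248), 'wx': np.float64(0.0144), 'L3': np.float64(0.2033)} 0.00103
{'h': np.float64(0.2447), 'L1y': np.float64(-0.0284), 'L1z': np.float64(0.4682), 'L2z': np.float64(0.4993), 'L2y': np.float64(0.0018), 'wx': np.float64(-0.0177), 'wy': np.float64(0.0018), 'L3': np.float64(0.1847)} 0.00565
{'h': np.float64(0.2511), 'r0y': np.float64(-0.0197), 'L1z': np.float64(0.47), 'L2z': np.float64(0.5382), 'L3': np.float64(0.1857), 'wx': np.float64(0.0261), 'wy': np.float64(-0.0072)} 0.00167
```

jog_arm:
  rows:
    - [0, 0.0005, 0.0008, 0.015, 0, -0.1, -0.13]
    - [0, 0.0005, 0.0008, 0.015, 0, -0.1, -0.13]
    - [0, 0.0005, 0.0008, 0.015, 0, -0.1, -0.13]
    - [0, 0.0005, 0.0008, 0.015, 0, -0.1, -0.13]
    - [0, 0, 0, 0, 0, 0, 0]

```text
time_s: 4.35
tool_pos: [0.6042, -0.0081, 0.2237]
tool_rot: [-124.8, -0.2, 9.6]
force: [-1.2, -0.2, -0.3]
grip_width: 0.0867
```

Run:
```python
from h import *
p,r,s=cur();print(s['qpos'].tolist(),p.tolist(),s['tool_rot'].tolist())
Rg=tool_R(55,9.5);a=Rg.apply([0,0,1]);G=np.array([.578,.1525,.100])
plan(G-.164*a,Rg,4)
```

```text
[-9.580775807599899, 34.305081205955716, 27.704712960647225, 97.39339855583056, -61.36798435957867, 92.0013356456723, 49.34965510541142] [0.6042380856983139, -0.008076657353197403, 0.2236912807583362] [-124.77814284709459, -0.15260460654189925, 9.59246008126126]
4 x [0.0002, 0.002, 0.0101, -0.06, -0.0, 0.04] |v| 0.0103 |w| 0.07
  path [[0.603, -0.001, 0.216]] end [0.6003 0.0202 0.194 ] [-125.    -0.     9.5]
```

```bash
cat > kin.py <<'E'
import numpy as np
from scipy.spatial.transform import Rotation as R
from scipy.optimize import least_squares
e=lambda a,x:R.from_euler(a,x,degrees=True)
LO=np.array([-163.93,-17.29,-79.2,3.27,-89.18,5.43,-154.24]);HI=np.array([163.93,119.83,71.16,140.29,269.18,117.66,154.24])
def fk(q):
    r0=e('z',-q[0]);r1=r0*e('y',q[1])*e('z',-q[2]);r2=r1*e('y',q[3])*e('z',-q[4]);r=r2*e('y',q[5])*e('z',180-q[6])
    p=np.array([0,0,.2495])+r0.apply([0,-.0156,0])+r1.apply([0,-.0106,.4678])+r2.apply([0,-.0003,.5131])+r.apply([0,0,.1864])
    return p,r
def ik(p,Rt,q0,reg=.0005):
    def f(q):
        a,b=fk(q);return np.r_[(a-p)*10,(b.inv()*Rt).as_rotvec()*3,reg*(q-q0)]
    g=least_squares(f,np.clip(q0,LO+3,HI-3),bounds=(LO+2,HI-2))
    a,b=fk(g.x);return g.x,np.linalg.norm(a-p),np.degrees(np.linalg.norm((b.inv()*Rt).as_rotvec()))
E
cat > tip.py <<'E'
from kin import *
q0=np.array([-9.58,34.3,27.7,97.4,-61.4,92.,49.35])
p,r=fk(q0);print(p,r.as_euler('xyz',degrees=True))
Rtub0=e('z',9.5); Rg=e('z',9.5)*e('x',180+55)
rel=Rtub0.inv()*Rg                    # tool in tub
gp=np.array([0,-.0805,.070])           # grasp in tub frame
tcp=gp-rel.apply([0,0,.164])
def tcp_of(pt,Rt): return pt+Rt.apply(tcp),Rt*rel
qe,*er=ik(*tcp_of(np.array([.58,.07,.10]),Rtub0),q0);print('ext',qe.round(1),er)
C=np.array([[x,y,z] for x in(-.095,.095) for y in(-.0375,.0375) for z in(0,.113)]+[[x,0,.182] for x in(-.06,.06)]+[[0,-.1,.02],[0,0,-.1864]])
if __name__=='__main__':
    out=[]
    for tilt in(118,):
     for phi in range(0,360,30):
      for psi in range(0,360,30):
        # tub z tilted toward azimuth phi; psi = spin about its own axis
        Rt=e('z',phi)*e('y',tilt)*e('z',psi)
        dn=Rt.inv().apply([0,0,-1]);dn[2]=0;lip=Rt.apply(dn/np.linalg.norm(dn)*.058+[0,0,.1])
        P,Q=tcp_of(-lip,Rt)   # lip at origin
        zmin=(P+Q.apply(C))[:,2].min()
        zl=max(.115,.10-zmin)
        pt=np.array([.55,-.073,zl])-lip
        if zl>.2: continue
        q,ep,ea=ik(*tcp_of(pt,Rt),qe)
        if ep<.002 and ea<1: out.append((np.abs(q-qe).max(),phi,psi,round(zl,3),q.round(0),pt.round(3)))
    for o in sorted(out,key=lambda o:o[0])[:14]: print(*o)
E
python3 tip.py
```

```text
[ 0.60433311 -0.00800701  0.22384128] [-124.75306611   -0.16738136    9.57401056]
ext [  0.3  37.7  31.   87.6 -57.  103.4  51.5] [np.float64(8.230282985133987e-06), np.float64(0.0016953441491451443)]
64.3560916813431 90 300 0.115 [-58.  63.  69.  76.   7. 101.  12.] [ 0.55  -0.134  0.213]
69.99971183821046 60 270 0.115 [-57.  59.  69.  77.   5. 102. -18.] [ 0.519 -0.126  0.213]
75.5658770302169 120 330 0.115 [-63.  69.  64.  80.  19.  96.  30.] [ 0.581 -0.126  0.213]
79.85866072274756 90 270 0.115 [-79.  42.  69. 101.  23.  78. -19.] [ 0.55  -0.134  0.213]
81.04576805756582 120 300 0.115 [-81.  48.  69. 101.  24.  75.   9.] [ 0.581 -0.126  0.213]
86.84013841610975 120 0 0.177 [-51.  81.  61.  66.  30. 113.  49.] [ 0.581 -0.126  0.275]
97.13682277058386 150 0 0.177 [-73.  70.  58.  95.  40.  89.  33.] [ 0.603 -0.104  0.275]
99.40268796918679 30 240 0.115 [-57.  64.  69.  74.   5. 108. -48.] [ 0.497 -0.104  0.213]
100.53933369775868 300 0 0.177 [ 45.  40.   5. 115. -80. 116. -49.] [ 0.519 -0.02   0.275]
100.60786294811626 60 240 0.115 [-80.  49.  69. 100.  21.  82. -49.] [ 0.519 -0.126  0.213]
100.69079664500325 210 210 0.115 [ 86.  64. -65.  91. -27.  81. 152.] [ 0.603 -0.042  0.213]
100.69079664500345 180 180 0.177 [ 97.  70. -64. 105. -45.  72. 152.] [ 0.611 -0.073  0.275]
100.69079664500345 210 180 0.177 [ 53.  59. -24.  78. -62. 115. 152.] [ 0.603 -0.042  0.275]
100.69079664500345 240 210 0.115 [ 58.  69. -54.  62. -24. 111. 152.] [ 0.581 -0.02   0.213]
```

jog_arm:
  rows:
    - [0, 0.0002, 0.002, 0.0101, 0, 0, 0]
    - [0, 0.0002, 0.002, 0.0101, 0, 0, 0]
    - [0, 0.0002, 0.002, 0.0101, 0, 0, 0]
    - [0, 0.0002, 0.002, 0.0101, 0, 0, 0]
    - [0, 0, 0, 0, 0, 0, 0]
    - [0, 0, 0, 0, 0, 0, 0]

```text
time_s: 4.85
tool_pos: [0.6013, 0.0153, 0.1946]
tool_rot: [-124.9, -0.2, 9.2]
force: [-0.3, 0.1, -0.2]
grip_width: 0.0869
```

Run:
```python
from h import *
p,r,s=cur();print(s['qpos'].round(1).tolist(),p.tolist(),s['tool_rot'].tolist())
print('grasp pt',p+r.apply([0,0,.164]))
pw=cp('wrist');im,d=cams.read_camera('wrist')
cv2.imwrite('pics/w2.png',im[:,:,::-1])
```

```text
[-11.0, 35.6, 26.6, 99.3, -63.1, 88.7, 50.6] [0.6012815497258323, 0.015306768479435018, 0.1946314504428283] [-124.9102833795996, -0.16641305585182956, 9.218152618069437]
grasp pt [0.58000646 0.14810166 0.10077578]
```

View pics/w2.png

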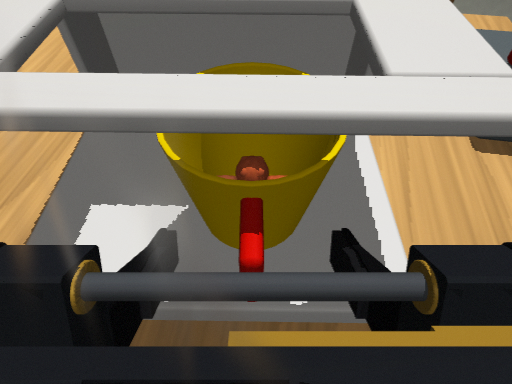

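jog_arm:
  rows:
    - [0, -0.0007, -0.003, 0.0042, 0, 0, 0.2]
    - [0, 0, 0, 0, 0, 0, 0]
    - [0.3, 0, 0, 0, 0, 0, 0]
    - [1, 0, 0, 0, 0, 0, 0]
    - [1, 0, 0, 0, 0, 0, 0]
    - [1, 0, 0, 0, 0, 0, 0]
    - [1, 0, 0, 0, 0, 0, 0]
    - [1, 0, 0, 0, 0, 0, 0]
    - [1, 0, 0, 0, 0, 0, 0]
  grip_force: 50

```text
time_s: 5.65
tool_pos: [0.6, 0.0197, 0.1954]
tool_rot: [-124.9, -0.1, 9.1]
force: [0.4, -0.0, 0.5]
grip_width: 0.048
```

```bash
cat > sim.py <<'E'
from tip import *
from h import status
s=status.get_obs();qc=s['qpos'];print('now',qc.round(1),s['tool_pos'],s['tool_rot'],s['force'].round(1),s['grip_width'])
def chain(q,P0,P1,N):
    # P: (tub pos, tub rot); interpolate tcp by screw
    (a,A),(b,B)=tcp_of(*P0),tcp_of(*P1);w=(A.inv()*B).as_rotvec()/N
    M=sum(R.from_rotvec(w*k).as_matrix() for k in range(N));v=np.linalg.solve(M,A.inv().apply(b-a))
    mx=np.zeros(7);bad=0
    for k in range(N):
        a=a+A.apply(v);A=A*R.from_rotvec(w);n,ep,ea=ik(a,A,q,.002);bad=max(bad,ep*1e3,ea);mx=np.maximum(mx,abs(n-q));q=n
    return q,mx.max().round(1),round(bad,1)
I=(np.array([.5665,.2315,.030]),Rtub0)
E1=(np.array([.5665,.2315,.042]),Rtub0)
E2=(np.array([.586,.09,.045]),Rtub0)
def tipped(phi,psi,tilt,zl,c=(.55,-.073)):
    Rt=e('z',phi)*e('y',tilt)*e('z',psi)
    dn=Rt.inv().apply([0,0,-1]);dn[2]=0;lip=Rt.apply(dn/np.linalg.norm(dn)*.058+[0,0,.1])
    return (np.array([*c,zl])-lip,Rt)
if __name__=='__main__':
    q,*o=chain(qc,I,E1,3);q,*o2=chain(q,E1,E2,10);print('E2',q.round(0),o,o2)
    for yaw in(9.5,-20,-50,40):
      for psi in(270,300,240):
        phi=yaw+360-psi
        W=(np.array([.55,-.12,.16]),e('z',yaw))
        q2,*o3=chain(q,E2,W,12)
        q3,*o4=chain(q2,W,tipped(phi,psi,118,.125),18)
        print(yaw,psi,'W',q2.round(0),o3,'tip',q3.round(0),o4)
E
python3 sim.py
```

```text
[ 0.60433311 -0.00800701  0.22384128] [-124.75306611   -0.16738136    9.57401056]
ext [  0.3  37.7  31.   87.6 -57.  103.4  51.5] [np.float64(8.230282985133987e-06), np.float64(0.0016953441491451443)]
now [-11.3  35.3  26.6  99.6 -63.3  88.3  50.3] [0.60004729 0.01972562 0.19537535] [-1.24938044e+02 -7.76386511e-02  9.06482817e+00] [ 0.4 -0.   0.5] 0.04803482792399417
E2 [ -1.  41.  30.  89. -59.  99.  54.] [np.float64(0.5), np.float64(0.0)] [np.float64(1.2), np.float64(0.0)]
9.5 270 W [ 23.  41.  22.  72. -47. 116.  53.] [np.float64(6.0), np.float64(0.2)] tip [-38.  16.   7. 107.  54.  91. -38.] [np.float64(7.5), np.float64(0.1)]
9.5 300 W [ 23.  41.  22.  72. -47. 116.  53.] [np.float64(6.0), np.float64(0.2)] tip [-43.  68.  69.  62.   1. 116.   8.] [np.float64(12.7), np.float64(9.5)]
9.5 240 W [ 23.  41.  22.  72. -47. 116.  53.] [np.float64(6.0), np.float64(0.2)] tip [ 13. -15. -34. 138.  80.  41. -50.] [np.float64(35.5), np.float64(80.2)]
-20 270 W [ 12.  28.  42.  98. -60. 102.  47.] [np.float64(1.2), np.float64(0.0)] tip [-47.  37.  34.  84.  31. 102. -35.] [np.float64(7.7), n
[... 596 characters left out ...]
.  62.  -4. 116. -78.] [np.float64(29.0), np.float64(77.4)]
-50 240 W [  3.   2.  48. 123. -61.  72.  30.] [np.float64(5.9), np.float64(0.1)] tip [ -5.  25. -34. 106.  65. 107. -78.] [np.float64(15.5), np.float64(7.3)]
40 270 W [ 45.  55. -43.  54.  -3. 116.  43.] [np.float64(23.1), np.float64(24.1)] tip [ 49. -15. -76. 128.  60.  57. -24.] [np.float64(11.9), np.float64(13.6)]
40 300 W [ 45.  55. -43.  54.  -3. 116.  43.] [np.float64(23.1), np.float64(24.1)] tip [-17.  37. -12.  82.  54. 115. -19.] [np.float64(6.5), np.float64(18.7)]
40 240 W [ 45.  55. -43.  54.  -3. 116.  43.] [np.float64(23.1), np.float64(24.1)] tip [ 29. -15.  -0. 138. -76.  33. 152.] [np.float64(21.2), np.float64(61.1)]
```

jog_arm:
  rows:
    - [1, 0, 0, 0, 0, 0, 0]
    - [1, 0, 0, 0, 0, 0, 0]
    - [1, 0, 0, 0, 0, 0, 0]
    - [1, 0, 0, 0, 0, 0, 0]
    - [1, 0, 0, 0, 0, 0, 0]
    - [1, 0, 0, 0, 0, 0, 0]
    - [1, 0, 0, 0, 0, 0, 0]
    - [1, 0, 0, 0, 0, 0, 0]

```text
time_s: 6.32
tool_pos: [0.6, 0.0198, 0.1954]
tool_rot: [-124.9, -0.1, 9.1]
force: [0.1, 0.1, 0.1]
grip_width: 0.0116
```

Run:
```python
from h import *
p,r,s=cur();print(p,s['tool_rot'],s['force'],s['wrist_torque'],s['grip_width'])
P=plan(p+[0,0,.012],r,4)
P=plan(P[0]+[.0195,-.1415,.003],r,9,P)
```

```text
[0.5999734  0.01978246 0.19536411] [-1.24932380e+02 -6.80857106e-02  9.07165040e+00] [0.1050986  0.09517614 0.05002464] [-0.97748855 -0.04976887  0.0615221 ] 0.011638049615964246
4 x [0.0, -0.0025, -0.0017, 0.0, 0.0, 0.0] |v| 0.003 |w| 0.0
  path [[0.6, 0.02, 0.198]] end [0.5999 0.0199 0.2075] [-1.249e+02 -1.000e-01  9.100e+00]
9 x [-0.0003, 0.0088, -0.0132, 0.0, 0.0, 0.0] |v| 0.0159 |w| 0.0
  path [[0.602, 0.004, 0.208], [0.611, -0.059, 0.209], [0.62, -0.121, 0.211]] end [ 0.6198 -0.1215  0.2105] [-1.249e+02 -1.000e-01  9.100e+00]
```

jog_arm:
  rows:
    - [1, 0, -0.0025, -0.0017, 0, 0, 0]
    - [1, 0, -0.0025, -0.0017, 0, 0, 0]
    - [1, 0, -0.0025, -0.0017, 0, 0, 0]
    - [1, 0, -0.0025, -0.0017, 0, 0, 0]
    - [1, 0, 0, 0, 0, 0, 0]

```text
time_s: 6.73
tool_pos: [0.6002, 0.0198, 0.2082]
tool_rot: [-125.0, -0.1, 9.1]
force: [-0.5, 0.1, -3.1]
grip_width: 0.0116
```

Run:
```python
from h import *
p,r,s=cur();print(p,s['tool_rot'],s['force'],s['wrist_torque'],s['grip_width'])
im,d=cams.read_camera('side');W=pts('side',d,cp('side'));h=cv2.cvtColor(im,cv2.COLOR_RGB2HSV)
for o in outline_of('side','tub')[:1]:
    m=o['pixels']&(d>0)&(h[...,0]>18)&(h[...,0]<35)&(h[...,1]>120)
    q=W[m];print(np.percentile(q,[1,99],0).round(3))
    t=q[q[:,2]>q[:,2].max()-.012]
    for y in(.18,.2,.22,.24,.26): 
        k=t[abs(t[:,1]-y)<.01]; 
        if len(k): print(y,k[:,2].max().round(4))
a=im[170:345,80:290,::-1]; cv2.imwrite('pics/l.png',cv2.resize(a,(600,500)))
```

```text
[0.60023752 0.01981159 0.20820829] [-124.95754518   -0.14174038    9.06192184] [-0.4715831   0.14720816 -3.06660495] [-1.60120824 -0.25092733 -0.00252706] 0.0116319228327576
[[0.513 0.185 0.049]
 [0.622 0.274 0.145]]
0.2 0.1462
0.22 0.1469
0.24 0.1468
0.26 0.1459
```

View pics/l.png

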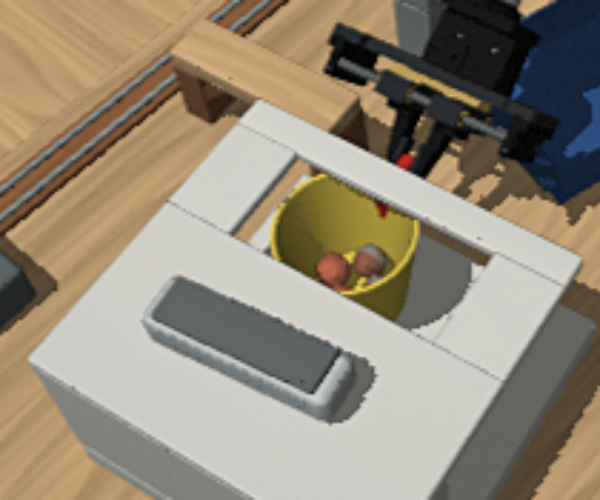

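The tub is lifted level, with its rim at about z 0.146 and clear of the deck. The rocks are inside at (345,265). Next I pull it out.

jog_arm:
  rows:
    - [1, -0.0003, 0.0088, -0.0132, 0, 0, 0]
    - [1, -0.0003, 0.0088, -0.0132, 0, 0, 0]
    - [1, -0.0003, 0.0088, -0.0132, 0, 0, 0]
    - [1, -0.0003, 0.0088, -0.0132, 0, 0, 0]
    - [1, -0.0003, 0.0088, -0.0132, 0, 0, 0]
    - [1, -0.0003, 0.0088, -0.0132, 0, 0, 0]
    - [1, -0.0003, 0.0088, -0.0132, 0, 0, 0]
    - [1, -0.0003, 0.0088, -0.0132, 0, 0, 0]
    - [1, -0.0003, 0.0088, -0.0132, 0, 0, 0]
    - [1, 0, 0, 0, 0, 0, 0]

```text
time_s: 7.67
tool_pos: [0.6197, -0.1263, 0.2104]
tool_rot: [-125.1, -0.0, 8.8]
force: [0.1, -0.4, -3.5]
grip_width: 0.0117
```

```bash
cat > go.py <<'E'
# tub pose in hand from actual tool pose; plan to a tub pose
from tip import *
from h import plan,cur,status
from sim import tipped,chain
p,r,s=cur();print(s['qpos'].round(0),p.round(4),s['tool_rot'].round(1),s['force'].round(1),s['wrist_torque'].round(2),s['grip_width'].round(4))
Rt=r*rel.inv();print('tub now',(p-Rt.apply(tcp)).round(4),Rt.as_euler('xyz',degrees=True).round(1))
E
python3 - <<'E'
from go import *
W=(np.array([.55,-.12,.165]),e('z',-20))
U=(np.array([.575,.03,.13]),e('z',0))
P=plan(*tcp_of(*U),6)
P2=plan(*tcp_of(*W),10,P)
P3=plan(*tcp_of(*tipped(70,270,118,.125)),24,P2)
E
```

```text
[ 0.60433311 -0.00800701  0.22384128] [-124.75306611   -0.16738136    9.57401056]
ext [  0.3  37.7  31.   87.6 -57.  103.4  51.5] [np.float64(8.230282985133987e-06), np.float64(0.0016953441491451443)]
now [ -0.5  41.   30.1  89.5 -58.9  99.2  54.1] [ 0.61974978 -0.1262696   0.21037238] [-1.25147155e+02 -4.15723941e-02  8.78765261e+00] [ 0.1 -0.4 -3.5] 0.011703958547987406Traceback (most recent call last):
  File "<stdin>", line 1, in <module>
  File "go.py", line 5, in <module>
    p,r,s=cur();print(s['qpos'].round(0),p.round(4),s['tool_rot'].round(1),s['force'].round(1),s['wrist_torque'].round(2),s['grip_width'].round(4))
                                                                                                                          ^^^^^^^^^^^^^^^^^^^^^
AttributeError: 'float' object has no attribute 'round'
```

```bash
sed -i "s/,s\['grip_width'\].round(4)/,s['grip_width']/" go.py; sed -i '/^s=status.get_obs();qc/s/print.*//' sim.py
python3 - <<'E' | tail -n +3
from go import *
W=(np.array([.55,-.12,.165]),e('z',-20))
U=(np.array([.575,.03,.13]),e('z',0))
P=plan(*tcp_of(*U),6)
P2=plan(*tcp_of(*W),10,P)
P3=plan(*tcp_of(*tipped(70,270,118,.125)),24,P2)
E
```

```text
[ -0.  41.  30.  89. -59.  99.  54.] [ 0.6197 -0.1263  0.2104] [-125.1   -0.     8.8] [ 0.1 -0.4 -3.5] [-1.74 -0.24  0.  ] 0.011703958547987406
tub now [0.5871 0.0857 0.0458] [-0.1 -0.   8.8]
6 x [-0.0083, -0.0062, -0.0154, 0.02, 1.19, 0.85] |v| 0.0186 |w| 1.46
  path [[0.613, -0.136, 0.224], [0.583, -0.175, 0.28]] end [ 0.575  -0.1847  0.2939] [-125.    0.    0.]
10 x [-0.0076, 0.0058, -0.0144, 0.0, 1.64, 1.15] |v| 0.0173 |w| 2.0
  path [[0.567, -0.2, 0.297], [0.532, -0.257, 0.312], [0.489, -0.309, 0.326]] end [ 0.4768 -0.3214  0.3291] [-125.    0.  -20.]
24 x [-0.0007, -0.0222, -0.0009, -4.92, 0.0, -0.0] |v| 0.0222 |w| 4.92
  path [[0.48, -0.31, 0.348], [0.499, -0.25, 0.41], [0.524, -0.174, 0.448], [0.551, -0.09, 0.457], [0.578, -0.009, 0.435], [0.601, 0.061, 0.386]] end [0.613  0.1014 0.3346] [116.9   0.  -20. ]
```

jog_arm:
  rows:
    - [1, -0.0083, -0.0062, -0.0154, 0, 1.19, 0.85]
    - [1, -0.0083, -0.0062, -0.0154, 0, 1.19, 0.85]
    - [1, -0.0083, -0.0062, -0.0154, 0, 1.19, 0.85]
    - [1, -0.0083, -0.0062, -0.0154, 0, 1.19, 0.85]
    - [1, -0.0083, -0.0062, -0.0154, 0, 1.19, 0.85]
    - [1, -0.0083, -0.0062, -0.0154, 0, 1.19, 0.85]

```text
time_s: 8.17
tool_pos: [0.575, -0.1805, 0.2946]
tool_rot: [-124.9, 0.0, 0.3]
force: [0.8, 0.2, -3.2]
grip_width: 0.0115
```

jog_arm:
  rows:
    - [1, -0.0076, 0.0058, -0.0144, 0, 1.64, 1.15]
    - [1, -0.0076, 0.0058, -0.0144, 0, 1.64, 1.15]
    - [1, -0.0076, 0.0058, -0.0144, 0, 1.64, 1.15]
    - [1, -0.0076, 0.0058, -0.0144, 0, 1.64, 1.15]
    - [1, -0.0076, 0.0058, -0.0144, 0, 1.64, 1.15]
    - [1, -0.0076, 0.0058, -0.0144, 0, 1.64, 1.15]
    - [1, -0.0076, 0.0058, -0.0144, 0, 1.64, 1.15]
    - [1, -0.0076, 0.0058, -0.0144, 0, 1.64, 1.15]
    - [1, -0.0076, 0.0058, -0.0144, 0, 1.64, 1.15]
    - [1, -0.0076, 0.0058, -0.0144, 0, 1.64, 1.15]
    - [1, 0, 0, 0, 0, 0, 0]

```text
time_s: 9.08
tool_pos: [0.4743, -0.3215, 0.3299]
tool_rot: [-125.1, 0.0, -20.3]
force: [-0.7, -1.3, -2.6]
grip_width: 0.0113
```

```bash
python3 - <<'E' | tail -n +3
from go import *
P3=plan(*tcp_of(*tipped(70,270,118,.125)),24)
print(chain(s['qpos'],(p-Rt.apply(tcp),Rt),tipped(70,270,118,.125),24))
E
```

```text
[ 12.  27.  43.  98. -60. 102.  46.] [ 0.4743 -0.3215  0.3299] [-125.1    0.   -20.3] [-0.7 -1.3 -2.6] [-1.66  0.57 -0.06] 0.01132548692310756
tub now [ 0.5486 -0.1201  0.1656] [ -0.1   0.  -20.3]
24 x [-0.0006, -0.0222, -0.0009, -4.91, 0.0, -0.01] |v| 0.0222 |w| 4.91
  path [[0.478, -0.31, 0.349], [0.497, -0.25, 0.411], [0.523, -0.175, 0.449], [0.551, -0.091, 0.458], [0.578, -0.01, 0.436], [0.601, 0.06, 0.388]] end [0.6139 0.1004 0.336 ] [117.1   0.  -20.1]
(array([-46.41764519,  36.63222392,  33.80709911,  83.76634407,
        31.46692147, 102.28454756, -35.24003786]), np.float64(5.7), np.float64(0.1))
```

jog_arm:
  rows:
    - [1, -0.0006, -0.0222, -0.0009, -4.91, 0, 0]
    - [1, -0.0006, -0.0222, -0.0009, -4.91, 0, 0]
    - [1, -0.0006, -0.0222, -0.0009, -4.91, 0, 0]
    - [1, -0.0006, -0.0222, -0.0009, -4.91, 0, 0]
    - [1, -0.0006, -0.0222, -0.0009, -4.91, 0, 0]
    - [1, -0.0006, -0.0222, -0.0009, -4.91, 0, 0]
    - [1, -0.0006, -0.0222, -0.0009, -4.91, 0, 0]
    - [1, -0.0006, -0.0222, -0.0009, -4.91, 0, 0]
    - [1, -0.0006, -0.0222, -0.0009, -4.91, 0, 0]
    - [1, -0.0006, -0.0222, -0.0009, -4.91, 0, 0]

```text
time_s: 9.92
tool_pos: [0.5313, -0.1489, 0.4546]
tool_rot: [-174.1, 0.0, -19.8]
force: [-0.4, 0.1, -4.0]
grip_width: 0.0114
```

```bash
python3 - <<'E' | tail -n +3
from go import *
P3=plan(*tcp_of(*tipped(70,270,118,.125)),14)
E
```

```text
[-25.   5.  43.  94. -10.  81.  -0.] [ 0.5313 -0.1489  0.4546] [-174.1    0.   -19.8] [-0.4  0.1 -4. ] [-0.26  0.28 -0.02] 0.011394912788772787
tub now [ 0.5368 -0.1333  0.1848] [-49.1   0.  -19.8]
14 x [-0.0005, -0.0218, -0.0007, -4.92, -0.01, 0.02] |v| 0.0219 |w| 4.92
  path [[0.538, -0.128, 0.458], [0.566, -0.046, 0.451], [0.591, 0.029, 0.415], [0.61, 0.088, 0.355]] end [0.6137 0.0999 0.3365] [117.   0. -20.]
```

jog_arm:
  rows:
    - [1, -0.0005, -0.0218, -0.0007, -4.92, 0, 0]
    - [1, -0.0005, -0.0218, -0.0007, -4.92, 0, 0]
    - [1, -0.0005, -0.0218, -0.0007, -4.92, 0, 0]
    - [1, -0.0005, -0.0218, -0.0007, -4.92, 0, 0]
    - [1, -0.0005, -0.0218, -0.0007, -4.92, 0, 0]
    - [1, -0.0005, -0.0218, -0.0007, -4.92, 0, 0]
    - [1, -0.0005, -0.0218, -0.0007, -4.92, 0, 0]
    - [1, -0.0005, -0.0218, -0.0007, -4.92, 0, 0]
    - [1, -0.0005, -0.0218, -0.0007, -4.92, 0, 0]
    - [1, -0.0005, -0.0218, -0.0007, -4.92, 0, 0]

```text
time_s: 10.75
tool_pos: [0.596, 0.0467, 0.4005]
tool_rot: [136.7, 0.1, -19.7]
force: [-0.4, -1.0, -2.5]
grip_width: 0.012
```

jog_arm:
  rows:
    - [1, -0.0005, -0.0218, -0.0007, -4.92, 0, 0]
    - [1, -0.0005, -0.0218, -0.0007, -4.92, 0, 0]
    - [1, -0.0005, -0.0218, -0.0007, -4.92, 0, 0]
    - [1, -0.0005, -0.0218, -0.0007, -4.92, 0, 0]
    - [1, 0, 0, 0, 0, 0, 0]
    - [1, 0, 0, 0, 0, 0, 0]
    - [1, 0, 0, 0, 0, 0, 0]
    - [1, 0, 0, 0, 0, 0, 0]
    - [1, 0, 0, 0, 0, 0, 0]
    - [1, 0, 0, 0, 0, 0, 0]

```text
time_s: 11.58
tool_pos: [0.6135, 0.0978, 0.3375]
tool_rot: [117.3, -0.1, -19.8]
force: [-0.4, -0.7, -1.8]
grip_width: 0.0118
```

```bash
python3 - <<'E' | tail -n +3
from go import *
import cv2
from h import *
ims=[]
for n in('scene','side'):
    im,d=cams.read_camera(n);W=pts(n,d,cp(n))
    for o in outline_of(n,'rock0'):
        m=o['pixels']&(d>0); print(n,round(o['conf'],2),o['box'],W[m].mean(0).round(3) if m.any() else None)
    ims.append(cv2.resize(im[110:290,150:350,::-1],(400,360)) if n=='scene' else cv2.resize(im[110:290,180:380,::-1],(400,360)))
cv2.imwrite('pics/t.png',np.hstack(ims))
E
```

```text
[-48.  37.  36.  84.  31. 101. -34.] [0.6135 0.0978 0.3375] [ 1.173e+02 -1.000e-01 -1.980e+01] [-0.4 -0.7 -1.8] [ 1.34 -0.43  0.03] 0.011750357129496753
tub now [ 0.5304 -0.1328  0.2237] [-1.177e+02 -1.000e-01 -1.980e+01]
scene 0.66 [237.7, 212.6, 247.9, 225.9] [ 0.594 -0.012  0.048]
scene 0.65 [226.5, 207.6, 238.5, 217.9] [ 0.588 -0.043  0.048]
scene 0.39 [253.8, 198.1, 264.5, 207.7] [0.522 0.013 0.05 ]
scene 0.33 [298.2, 155.9, 435.2, 293.0] [0.59  0.305 0.101]
side 0.5 [248.9, 192.6, 256.3, 198.6] [ 0.623 -0.014  0.052]
side 0.49 [252.7, 203.5, 265.5, 212.6] [ 0.585 -0.008  0.051]
side 0.4 [265.9, 196.6, 276.8, 204.5] [ 0.582 -0.039  0.049]
```

View pics/t.png

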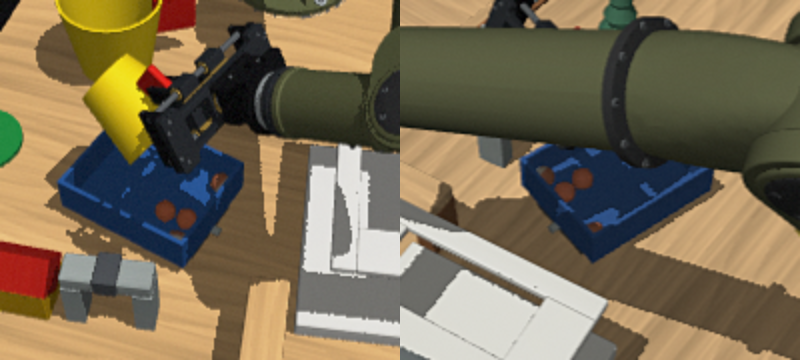

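All four rocks are in the wagon: two near (175,213), one at (218,181) and one behind the wall, which shows at (545,172) in the side view. Next I bring the tub upright and move it to the pad.

```bash
python3 - <<'E' | tail -n +3
from go import *
N0=(p-Rt.apply(tcp),Rt)
for yaw in(-20,-35,-5,10,-50):
    W=(np.array([.53,-.2,.19]),e('z',yaw));A=(np.array([.511,-.3555,.06]),e('z',yaw));B=(np.array([.511,-.3555,.012]),e('z',yaw))
    q1,*a=chain(s['qpos'],N0,W,22);q2,*b=chain(q1,W,A,10);q3,*c=chain(q2,A,B,6)
    print(yaw,q1.round(0),a,q2.round(0),b,q3.round(0),c)
W=(np.array([.53,-.2,.19]),e('z',-20));P=plan(*tcp_of(*W),22)
A=(np.array([.511,-.3555,.06]),e('z',-20));P=plan(*tcp_of(*A),11,P)
E
```

```text
[-48.  37.  36.  84.  31. 101. -34.] [0.6135 0.0988 0.3362] [117.1   0.  -19.8] [-1.2  0.6 -1.2] [ 1.26 -0.49  0.  ] 0.011955832878810696
tub now [ 0.5304 -0.1321  0.2229] [-117.9    0.   -19.8]
-20 [ 20.  32.  43.  89. -59. 110.  48.] [np.float64(6.4), np.float64(0.1)] [ 37.  53.  39.  71. -62. 114.  57.] [np.float64(2.3), np.float64(0.0)] [ 37.  56.  39.  72. -63. 112.  60.] [np.float64(0.5), np.float64(0.0)]
-35 [ 12.  24.  54. 102. -63. 102.  43.] [np.float64(7.6), np.float64(0.2)] [ 32.  48.  47.  86. -70. 108.  55.] [np.float64(2.6), np.float64(0.0)] [ 33.  52.  46.  87. -71. 106.  58.] [np.float64(0.6), np.float64(0.0)]
-5 [ 28.  38.  28.  75. -51. 116.  50.] [np.float64(8.5), np.float64(0.2)] [ 47.  56.  16.  56. -44. 116.  54.] [np.float64(2.6), np.float64(0.1)] [ 47.  59.  15.  56. -44. 113.  57.] [np.float64(0.5), np.float64(0.0)]
10 [ 50.  44. -15.  61. -28. 116.  42.] [np.float64(17.4), np.float64(0.9)] [ 64.  66. -38.  44.  -4. 116.  42.] [np.float64(5.7), np.float64(11.1)] [ 62.  69. -34.  42.  -4. 116.  45.] [np.float64(0.8), np.float64(10.1)]
-50 [ -3.  12.  67. 115. -63.  88.  34.] [np.float64(13.4), np.float64(0.7)] [ 26.  42.  54. 100. -76. 101.  52.] [np.float64(4.3), np.float64(0.1)] [ 28.  46.  51. 101. -78.  99.  56.] [np.float64(0.7), np.float64(0.0)]
22 x [0.001, 0.0285, 0.0023, 5.36, 0.0, 0.01] |v| 0.0286 |w| 5.36
  path [[0.609, 0.084, 0.36], [0.586, 0.007, 0.441], [0.554, -0.093, 0.486], [0.519, -0.201, 0.49], [0.487, -0.303, 0.452], [0.461, -0.385, 0.377]] end [ 0.4564 -0.4012  0.3541] [-124.9    0.   -19.9]
11 x [0.0032, 0.0177, -0.0046, -0.01, 0.0, 0.0] |v| 0.0186 |w| 0.01
  path [[0.455, -0.415, 0.342], [0.448, -0.472, 0.295], [0.441, -0.529, 0.247]] end [ 0.4372 -0.5571  0.2236] [-125.     0.   -19.9]
```

jog_arm:
  rows:
    - [1, 0.001, 0.0285, 0.0023, 5.36, 0, 0]
    - [1, 0.001, 0.0285, 0.0023, 5.36, 0, 0]
    - [1, 0.001, 0.0285, 0.0023, 5.36, 0, 0]
    - [1, 0.001, 0.0285, 0.0023, 5.36, 0, 0]
    - [1, 0.001, 0.0285, 0.0023, 5.36, 0, 0]
    - [1, 0.001, 0.0285, 0.0023, 5.36, 0, 0]
    - [1, 0.001, 0.0285, 0.0023, 5.36, 0, 0]
    - [1, 0.001, 0.0285, 0.0023, 5.36, 0, 0]
    - [1, 0.001, 0.0285, 0.0023, 5.36, 0, 0]
    - [1, 0.001, 0.0285, 0.0023, 5.36, 0, 0]
    - [1, 0.001, 0.0285, 0.0023, 5.36, 0, 0]

```text
time_s: 12.7
tool_pos: [0.5362, -0.1479, 0.4943]
tool_rot: [176.3, -0.0, -19.7]
force: [0.7, 0.1, -3.0]
grip_width: 0.0119
```

jog_arm:
  rows:
    - [1, 0.001, 0.0285, 0.0023, 5.36, 0, 0]
    - [1, 0.001, 0.0285, 0.0023, 5.36, 0, 0]
    - [1, 0.001, 0.0285, 0.0023, 5.36, 0, 0]
    - [1, 0.001, 0.0285, 0.0023, 5.36, 0, 0]
    - [1, 0.001, 0.0285, 0.0023, 5.36, 0, 0]
    - [1, 0.001, 0.0285, 0.0023, 5.36, 0, 0]
    - [1, 0.001, 0.0285, 0.0023, 5.36, 0, 0]
    - [1, 0.001, 0.0285, 0.0023, 5.36, 0, 0]
    - [1, 0.001, 0.0285, 0.0023, 5.36, 0, 0]
    - [1, 0.001, 0.0285, 0.0023, 5.36, 0, 0]
    - [1, 0.001, 0.0285, 0.0023, 5.36, 0, 0]

```text
time_s: 13.62
tool_pos: [0.4561, -0.4031, 0.3535]
tool_rot: [-124.9, 0.0, -19.8]
force: [-0.1, 1.0, -1.9]
grip_width: 0.0115
```

```bash
python3 - <<'E' | tail -n +3
from go import *
A=(np.array([.511,-.3555,.06]),e('z',-27));P=plan(*tcp_of(*A),11)
E
```

```text
[ 20.  33.  44.  88. -60. 111.  48.] [ 0.4561 -0.4031  0.3535] [-124.9    0.   -19.8] [-0.1  1.  -1.9] [-1.38  0.55 -0.02] 0.011496428669048767
tub now [ 0.5289 -0.2006  0.1898] [  0.1   0.  -19.8]
11 x [0.0016, 0.0174, -0.0044, -0.01, 0.54, 0.37] |v| 0.018 |w| 0.65
  path [[0.453, -0.416, 0.342], [0.439, -0.469, 0.295], [0.423, -0.521, 0.248]] end [ 0.4137 -0.5472  0.2243] [-125.   -0.  -27.]
```

jog_arm:
  rows:
    - [1, 0.0016, 0.0174, -0.0044, 0, 0.54, 0.37]
    - [1, 0.0016, 0.0174, -0.0044, 0, 0.54, 0.37]
    - [1, 0.0016, 0.0174, -0.0044, 0, 0.54, 0.37]
    - [1, 0.0016, 0.0174, -0.0044, 0, 0.54, 0.37]
    - [1, 0.0016, 0.0174, -0.0044, 0, 0.54, 0.37]
    - [1, 0.0016, 0.0174, -0.0044, 0, 0.54, 0.37]
    - [1, 0.0016, 0.0174, -0.0044, 0, 0.54, 0.37]
    - [1, 0.0016, 0.0174, -0.0044, 0, 0.54, 0.37]
    - [1, 0.0016, 0.0174, -0.0044, 0, 0.54, 0.37]
    - [1, 0.0016, 0.0174, -0.0044, 0, 0.54, 0.37]
    - [1, 0.0016, 0.0174, -0.0044, 0, 0.54, 0.37]
    - [1, 0, 0, 0, 0, 0, 0]

```text
time_s: 14.62
tool_pos: [0.4124, -0.5473, 0.2218]
tool_rot: [-125.2, 0.3, -27.2]
force: [-1.1, 0.4, -3.0]
grip_width: 0.0114
```

```bash
cat > look.py <<'E'
from go import *
from h import *
def look(name):
    ims=[]
    for n in('scene','side'):
        im,d=cams.read_camera(n);W=pts(n,d,cp(n));h=cv2.cvtColor(im,cv2.COLOR_RGB2HSV)
        for o in outline_of(n,'rock0'):
            m=o['pixels']&(d>0); print(n,'rock',round(o['conf'],2),W[m].mean(0).round(3) if m.any() else None)
        m=(d>0)&(h[...,0]>18)&(h[...,0]<35)&(h[...,1]>120)&(abs(W[...,0]-.51)<.09)&(abs(W[...,1]+.355)<.09)&(W[...,2]>.005)
        q=W[m]; zt=np.percentile(q[:,2],99.5)
        t=q[q[:,2]>zt-.006]
        Pl=np.linalg.lstsq(np.c_[t[:,:2],np.ones(len(t))],t[:,2],rcond=None)[0]
        A=np.c_[2*t[:,:2],np.ones(len(t))];k=np.linalg.lstsq(A,(t[:,:2]**2).sum(1),rcond=None)[0]
        print(n,'rim z',zt.round(4),'centre',k[:2].round(4),'r',np.sqrt(k[2]+k[0]**2+k[1]**2).round(4),len(t),'slope',Pl[:2].round(3),'min z',np.percentile(q[:,2],.5).round(4))
        for o in outline_of(n,'pad')[:1]:
            mm=o['pixels']&(d>0);print(n,'pad vis',W[mm].mean(0).round(3))
        ims.append(cv2.resize(im[90:240,90:290,::-1] if n=='scene' else im[70:220,250:450,::-1],(400,300)))
    cv2.imwrite(name,np.hstack(ims))
E
python3 - <<'E' | tail -n +3
from look import *
look('pics/p1.png')
E
```

```text
[ 35.  51.  42.  78. -65. 111.  56.] [ 0.4124 -0.5473  0.2218] [-125.2    0.3  -27.2] [-1.1  0.4 -3. ] [-1.35  0.77  0.05] 0.011394702822742056
tub now [ 0.5094 -0.3562  0.057 ] [ -0.2   0.3 -27.2]
scene rock 0.67 [ 0.587 -0.044  0.045]
scene rim z 0.157 centre [ 0.5121 -0.3565] r 0.0556 190 slope [-0.003  0.004] min z 0.057
scene pad vis [ 0.528 -0.347  0.009]
side rock 0.65 [ 0.515 -0.36   0.121]
side rock 0.5 [ 0.622 -0.013  0.053]
side rock 0.46 [ 0.552 -0.077  0.043]
side rock 0.4 [ 0.581 -0.039  0.05 ]
side rim z 0.1645 centre [ 0.5007 -0.3631] r 0.0615 148 slope [-0.067 -0.057] min z 0.0634
side pad vis [ 0.505 -0.339  0.012]
```

View pics/p1.png

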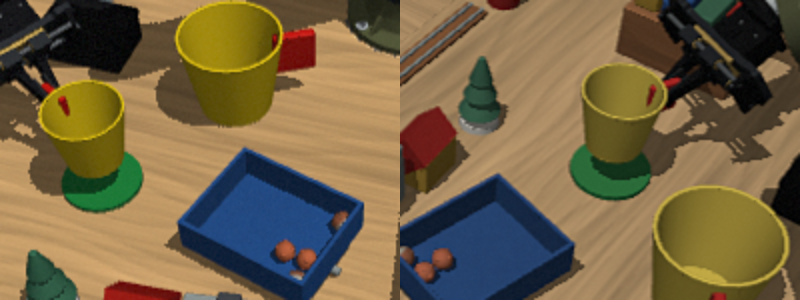

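jog_arm:
  rows:
    - [1, 0, 0.0066, 0.0046, 0, 0, 0]
    - [1, 0, 0.0066, 0.0046, 0, 0, 0]
    - [1, 0, 0.0066, 0.0046, 0, 0, 0]
    - [1, 0, 0.0066, 0.0046, 0, 0, 0]
    - [1, 0, 0.0049, 0.0034, 0, 0, 0]
    - [1, 0, 0.0033, 0.0023, 0, 0, 0]
    - [1, 0, 0, 0, 0, 0, 0]
    - [1, 0, 0, 0, 0, 0, 0]

```text
time_s: 15.58
tool_pos: [0.4151, -0.5456, 0.1827]
tool_rot: [-125.0, 0.0, -26.9]
force: [-0.3, 0.4, -1.7]
grip_width: 0.0117
```

```bash
python3 - <<'E' | tail -n +3
from go import *
E
```

```text
[ 35.  53.  41.  79. -66. 109.  58.] [ 0.4151 -0.5456  0.1827] [-125.     0.   -26.9] [-0.3  0.4 -1.7] [-1.3   0.68 -0.  ] 0.011692600173396309
tub now [ 0.5124 -0.354   0.0187] [  0.    0.  -26.9]
```

jog_arm:
  rows:
    - [1, 0, 0.0016, 0.0012, 0, 0, 0]
    - [1, 0, 0.0016, 0.0012, 0, 0, 0]
    - [1, 0, 0.0008, 0.0006, 0, 0, 0]
    - [1, 0, 0.0008, 0.0006, 0, 0, 0]
    - [1, 0, 0, 0, 0, 0, 0]
    - [1, 0, 0, 0, 0, 0, 0]

```text
time_s: 16.08
tool_pos: [0.4153, -0.5454, 0.1771]
tool_rot: [-125.0, -0.0, -26.9]
force: [-0.6, -0.4, -2.4]
grip_width: 0.0117
```

jog_arm:
  rows:
    - [1, 0, 0.0008, 0.0006, 0, 0, 0]
    - [1, 0, 0.0004, 0.0003, 0, 0, 0]
    - [1, 0, 0, 0, 0, 0, 0]
    - [1, 0, 0, 0, 0, 0, 0]

```text
time_s: 16.42
tool_pos: [0.4153, -0.5454, 0.1757]
tool_rot: [-125.0, -0.0, -26.9]
force: [0.3, -0.1, -0.7]
grip_width: 0.0121
```

jog_arm:
  rows:
    - [1, 0, 0.0004, 0.0003, 0, 0, 0]
    - [1, 0, 0.0004, 0.0003, 0, 0, 0]
    - [1, 0, 0, 0, 0, 0, 0]

```text
time_s: 16.67
tool_pos: [0.4153, -0.5455, 0.1754]
tool_rot: [-125.0, -0.1, -26.9]
force: [-1.0, -1.0, 3.4]
grip_width: 0.0118
```

jog_arm:
  rows:
    - [1, 0, 0.0004, 0.0003, 0, 0, 0]
    - [1, 0, 0, 0, 0, 0, 0]
    - [1, 0, 0, 0, 0, 0, 0]

```text
time_s: 16.92
tool_pos: [0.4152, -0.5455, 0.1753]
tool_rot: [-124.9, -0.1, -26.9]
force: [-2.1, -1.5, 5.4]
grip_width: 0.0116
```

jog_arm:
  rows:
    - [1, 0, 0, 0, 0, 0, 0]
    - [1, 0, 0, 0, 0, 0, 0]
  grip_force: 5

```text
time_s: 17.08
tool_pos: [0.4152, -0.5456, 0.1752]
tool_rot: [-125.0, -0.1, -26.9]
force: [-2.4, -2.5, 6.0]
grip_width: 0.0118
```

jog_arm:
  rows:
    - [0.7, 0, 0, 0, 0, 0, 0]
    - [0.6, 0, 0, 0, 0, 0, 0]
    - [0.5, 0, 0, 0, 0, 0, 0]
    - [0.5, 0, 0, 0, 0, 0, 0]
    - [0.5, 0, 0, 0, 0, 0, 0]
    - [0.5, 0, 0, 0, 0, 0, 0]

```text
time_s: 17.58
tool_pos: [0.4154, -0.5452, 0.1738]
tool_rot: [-125.0, -0.0, -26.9]
force: [0.3, 0.6, 0.5]
grip_width: 0.0405
```

```bash
python3 - <<'E' | tail -n +3
from look import *
look('pics/p2.png')
E
```

```text
[ 35.  54.  41.  79. -66. 108.  59.] [ 0.4154 -0.5452  0.1738] [-125.    -0.   -26.9] [0.3 0.6 0.5] [-0.93  0.51 -0.02] 0.040534080154703195
tub now [ 0.5127 -0.3537  0.0097] [ -0.   -0.  -26.9]
scene rock 0.53 [ 0.594 -0.012  0.048]
scene rock 0.44 [ 0.59  -0.043  0.047]
scene rim z 0.1123 centre [ 0.5102 -0.3606] r 0.0579 154 slope [-0.03  -0.041] min z 0.0128
scene pad vis [ 0.538 -0.342  0.007]
side rock 0.63 [ 0.621 -0.014  0.052]
side rock 0.62 [ 0.586 -0.008  0.051]
side rim z 0.1139 centre [ 0.5118 -0.3538] r 0.0559 186 slope [-0.003 -0.004] min z 0.0134
side pad vis [ 0.495 -0.332  0.011]
```

View pics/p2.png

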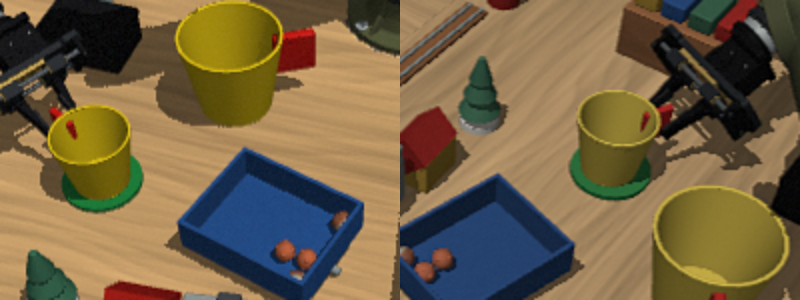

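Released: the empty tub stands upright and centred on the pad, and the four rocks are in the wagon. I back straight out along the tool.

jog_arm:
  rows:
    - [0.4, 0, 0, 0, 0, 0, 0]
    - [0.4, 0, 0, -0.008, 0, 0, 0]
    - [0.4, 0, 0, -0.015, 0, 0, 0]
    - [0.4, 0, 0, -0.015, 0, 0, 0]
    - [0.4, 0, 0, -0.015, 0, 0, 0]
    - [0.4, 0, 0, -0.015, 0, 0, 0]
    - [0.4, 0, 0, -0.015, 0, 0, 0]
    - [0.4, 0, 0, 0, 0, 0, 0]
    - [0.4, 0, 0, 0, 0, 0, 0]

```text
time_s: 18.63
tool_pos: [0.3835, -0.6068, 0.2222]
tool_rot: [-125.1, -0.1, -27.0]
force: [-0.3, 0.3, 0.0]
grip_width: 0.0523
```

```bash
python3 - <<'E' | tail -n +3
from look import *
look('pics/p3.png')
for t in['arch','fir','portal','station','tram']:
    m=outline_of('side',t)
    if m: print(t,np.round(m[0]['box']))
E
```

```text
[ 42.  55.  41.  70. -65. 114.  56.] [ 0.3835 -0.6068  0.2222] [-1.251e+02 -1.000e-01 -2.700e+01] [-0.3  0.3  0. ] [-0.95  0.51 -0.01] 0.05234066533232744
tub now [ 0.4812 -0.4157  0.0578] [ -0.1  -0.1 -27. ]
scene rock 0.65 [ 0.588 -0.042  0.046]
scene rock 0.43 [ 0.595 -0.011  0.048]
scene rock 0.41 [0.521 0.014 0.051]
scene rim z 0.1121 centre [ 0.5146 -0.3541] r 0.0553 159 slope [0.002 0.003] min z 0.0128
scene pad vis [ 0.534 -0.338  0.008]
side rock 0.66 [ 0.582 -0.039  0.049]
side rock 0.53 [ 0.585 -0.007  0.052]
side rock 0.47 [ 0.623 -0.014  0.052]
side rim z 0.1141 centre [ 0.514  -0.3521] r 0.0555 170 slope [0.005 0.003] min z 0.0139
side pad vis [ 0.495 -0.329  0.011]
arch [140. 176. 212. 239.]
fir [276.  97. 301. 139.]
portal [217. 140. 253. 192.]
station [249. 126. 276. 167.]
tram [130. 266. 204. 312.]
```

View pics/p3.png

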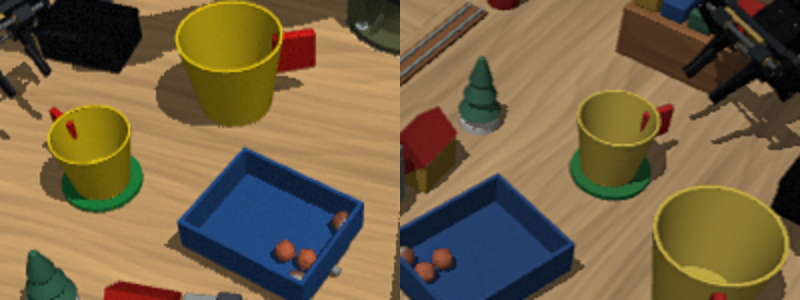

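```bash
python3 -c "
from cell import env; print(env.sign_off())"
```

```text
the job is handed in; nothing more can be done
None
```

The job is handed in at about 19 s of robot time. I took the smaller tub out by its handle, tipped all four rocks into the wagon, stood the empty tub on the pad and backed the gripper off. Sign-off gives no verdict.

**Tub:** it stands upright with its rim level to within about 0.006 slope. Its axis reads about (0.514, -0.353) against a pad centre of about (0.511, -0.356), so about 4 mm off centre. The rim height puts the foot at 12–14 mm in the raw readings. The tool pose when it was let go gives about 10 mm, which is the pad's top. Set-down showed only about 6 N at the wrist.

**Rocks:** all four show inside the wagon, below its rim. No single camera's detector found all four at once; the two views had to be combined.

**Other toys:** after the gripper backed off, their outlines in the side camera were within about 4 pixels of where they started. I did not measure their positions again. The force readings between moves, a few newtons at most, gave no sign of a bump on the tiers.

**Readings that disagreed:** while the gripper was still in view, the rim fits were off twice: the side camera just above the pad, and the scene camera just after release. The other camera was right each time, and both agreed once the gripper was clear.

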